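Run a finger along the tester's reset buttons

TASK

The cut-outs of the test station have tripped: on the low grey box, four domed metal buttons in a curved row have popped up. Begin at the button nearest the cable gland and run the closed fingertips along the curve in one light pass, low over the box also between the buttons, so that each button in turn is pushed well down, clearly more than half-way in; then lift clear. Do not bear down hard on the box, and leave the mouse, USB stick and tape roll where they lie.

Things in the scene. Friction and masses are not known exactly. Their poses are not given: they have to be found in the camera images.
- reset_strip: Grey box fixed to the bench, 86 x 176 x 30 mm, with four domed metal buttons on its flat top. Origin: centre of its underside; z up, y along its length towards the end with the cable gland (black round fitting, 25 mm across, 25 mm long; the other end is plain). Button centres lie on an arc of 90 mm radius that bulges to +x: (x, y) = (-12, 61), (9, 22), (9, -22), (-12, -61) mm, first to fourth.
- button_1 (a joint): How far the first button from the gland end is pushed in, m: 0 popped up (dome top 14 mm above the box's top face), 0.014 flush. Slides straight down against about 1.2 N friction and stays where left; no spring. The polished, slippery dome is 34 mm across and slopes at about 45 degrees to a blunt top: fingertips moving sideways 1 to 6 mm above the face ride over it and push it down.
- seat_1 (a point): Fixed point in the box's top face on the axis of the first button from the gland end (14 mm below the dome's top when popped up). Axes as the box.
- button_2 (a joint): How far the second button from the gland end is pushed in, m: 0 popped up (dome top 14 mm above the box's top face), 0.014 flush. Slides straight down against about 1.2 N friction and stays where left; no spring. The polished, slippery dome is 34 mm across and slopes at about 45 degrees to a blunt top: fingertips moving sideways 1 to 6 mm above the face ride over it and push it down.
- seat_2 (a point): Fixed point in the box's top face on the axis of the second button from the gland end (14 mm below the dome's top when popped up). Axes as the box.
- button_3 (a joint): How far the third button from the gland end is pushed in, m: 0 popped up (dome top 14 mm above the box's top face), 0.014 flush. Slides straight down against about 1.2 N friction and stays where left; no spring. The polished, slippery dome is 34 mm across and slopes at about 45 degrees to a blunt top: fingertips moving sideways 1 to 6 mm above the face ride over it and push it down.
- seat_3 (a point): Fixed point in the box's top face on the axis of the third button from the gland end (14 mm below the dome's top when popped up). Axes as the box.
- button_4 (a joint): How far the fourth and last button from the gland end is pushed in, m: 0 popped up (dome top 14 mm above the box's top face), 0.014 flush. Slides straight down against about 1.2 N friction and stays where left; no spring. The polished, slippery dome is 34 mm across and slopes at about 45 degrees to a blunt top: fingertips moving sideways 1 to 6 mm above the face ride over it and push it down.
- seat_4 (a point): Fixed point in the box's top face on the axis of the fourth and last button from the gland end (14 mm below the dome's top when popped up). Axes as the box.
- gap_1 (a point): Fixed point in the box's top face, on the arc half-way between button 1 and button 2. Axes as the box.
- gap_2 (a point): Fixed point in the box's top face, on the arc half-way between button 2 and button 3. Axes as the box.
- gap_3 (a point): Fixed point in the box's top face, on the arc half-way between button 3 and button 4. Axes as the box.
- loose_mouse: Black computer mouse, 63 x 105 x 37 mm, loose on the bench; to be left alone. Origin: centre of its underside.
- loose_dongle: Small black USB stick, 18 x 54 x 9 mm, loose on the bench; to be left alone. Origin: centre of its underside.
- loose_tape: Roll of tape lying flat, 72 mm across, 19 mm high, loose on the bench; to be left alone. Origin: centre of its underside.

How it is judged:
By the outcome, as a careful person would: the job done as asked, in the order asked, and still so for the second after the job is handed in, with the robot touching nothing.
It also fails if it takes over 38 s, if anything falls off the work surface, if the arm or the gripper's body presses on something with over 40 N, if the wrist force passes 120 N, or if a joint passes its speed limit or range.

ROBOT

A 7-joint arm with a two-finger parallel gripper is mounted at the origin on a cart in front of the work surface, level with it; the furniture and walls round the work are solid. World frame = base frame: x ahead of the robot, y to its left, z up, the work surface at z = 0. Lengths are in mm, angles in rad, forces in N, time in s.
With the tool pointing down it reaches from about 350 to 900 mm from the base axis. Payload 8.1 kg.
Tool frame: the origin (TCP) lies at the very end of the fingers, on their centre line; the grasp point (between the pads) lies 19 mm behind it; z points along the fingers, y is the line along which they close (so a half turn about z gives the same grasp; the last joint's range is limited). The gripper opens to 92 mm and grips with 3 to 60 N. Pads are 19 mm wide; open, the fingers measure 130 mm over their backs; the gripper's body (75 mm by 190 mm) begins 47 mm behind the grasp point.
Start: joints at [-1.248, 0.434, 0.025, 1.573, -0.012, 1.134, -0.075], TCP at [258.184, 569.195, 226.742] pointing down, gripper open.
Joint ranges: [-2.62, 2.62], [-0.44, 2.09], [-1.27, 1.32], [0.08, 2.57], [-1.32, 4.46], [0.12, 2], [-2.74, 2.74]. Speed limits (rad/s): [2.22, 2.22, 3.01, 3.01, 3.14, 3.14, 3.14].

INTERFACE

Orientations are given as a unit quaternion [w, x, y, z].
In Python, from station import ctrl, vision, recognise, cut_out gives the robot as it stands. The module is installed in compiled form; this text tells all that it offers.
- The arm moves only by the tool send_rows, never from a script. Its argument "deltas" is a list that holds one entry, the list of rows, each a list of 6 numbers: the shift along the tool's x, y, z scaled (see below), then the turn, a rotation vector about the tool's x, y, z scaled (see below). In form: [[[dx, dy, dz, rx, ry, rz], ...]]. A call has 1 to 8 rows; each row shifts and turns the commanded pose from where the row before left it, along the tool's axes as they then stand; what a row does not reach is not made up. The controller multiplies each number of a shift by 0.3 m and each number of a turn by 6 degrees. A row lasts 1/10 s, in which the tool goes at most 50 mm and 8.59 degrees, less where a joint would pass 70% of its speed; a pose out of reach is approached as far as the arm can. A call with a number of a shift or a turn outside -1 to 1 is refused whole. A call with a gripper value outside its range is refused whole. "gripper" is the gripper command: -1 is fully open, 1 is shut, values between are in proportion, set as the call begins (left out, the last holds). The fingers move at their own pace and stop on an object; "grip_force" is the grip in N (left out, the last holds). Time passes only in rows, so rows that do not move let the fingers close. It gives the time, the measured TCP pose, the force, the opening and the grip force at its end, in the units of the state.
- ctrl.get_obs(): the state, without advancing time (a new reading comes with each control period).
- vision.capture(name): name is "scene" or "top" or "wrist"; returns the picture (400x640x3 uint8, red, green, blue); there is no depth.
- vision.camera_params(name): a dict with "K" (3x3 intrinsics, pixels), "extrinsics" (4x4, takes a point from camera to world coordinates). Camera axes: x right, y up, looking along -z (the intrinsics and any distortion apply to the point x, -y, -z); pixel columns grow to the right and rows downward; lengths in mm; the calibration is good to about 2 mm. A picture is of the moment at which its call begins: read the wrist's pose just before it. camera_params takes no time and is no camera call; for the wrist camera it gives the pose at the moment of the call.
- ctrl.finish_job(): hands the job in; it is judged then, once.
Trained networks look in the newest picture that a camera, given by its name, has taken for a name from the list of things; names that differ only in an ending like _2 or _b are one class to them, and where a whole thing is asked for, a point or a joint stands for the part that bears it (a point fixed in the world has none). Each returns a list of dicts, best first, with "p" (0 to 1); they miss things now and then, are a little off and sometimes report something else, mostly with a low value. They report only what shows in the picture. A call takes as long as a camera call.
- recognise(camera, query): "xyz" ([x, y, z] in mm, in world coordinates, good to about 4 mm: the middle of the surface that is visible of it).
- cut_out(camera, query): "mask" (400x640 bool, what is visible of it).
The state is a dict: "t": time; "joints": joint angles; "qd": joint speeds; "joint_torque": joint torques, N m; "eef_pos": TCP position; "orientation": TCP orientation; "ft_force": force on the tool from outside, world axes, zero at the start; "moment": the same for the moment, N m; "width": finger opening in mm; "grip_force": force on a finger pad.
Only numpy, scipy, OpenCV 4.12 (cv2) and the standard library are available. Lean on these libraries where they do the work, as an engineer would, in place of code of your own. Each camera call takes 0.05 s, during which the arm holds its last target. There are 200 camera calls.

## Working session

There is one attempt and no reset: what is moved stays moved. The work goes in short steps, Python scripts to look and compute and a tool call to move; the robot and the scene stay as the last step left them, time stands still between calls to the robot, and variables do not carry over. Pictures are saved under pics/ and viewed, at most 10 in all, crops included, and the job is handed in when it is done.

Besides the shell and the picture viewer there is one more tool, called after "Request:" as name(argument=value, ...), one argument or row to a line, values as JSON. send_rows: Moves the arm, as the interface text tells. Its arguments: {"type":"object","properties":{"deltas":{"type":"array","items":{"type":"array","items":{"type":"array","items":{"type":"number"}}}},"gripper":{"type":"number"},"grip_force":{"type":"number"}},"required":["deltas"]}

```bash
mkdir -p pics
python3 - <<'E'
from station import ctrl,vision,recognise,cut_out
import cv2,numpy as np
o=ctrl.get_obs();print({k:np.round(o[k],3) for k in ("t","eef_pos","orientation","ft_force","width")})
for c in("top","scene"):
    im=vision.capture(c);cv2.imwrite(f"pics/{c}0.png",im[:,:,::-1])
    for q in("reset_strip","button_1","loose_mouse","loose_dongle","loose_tape"):
        print(c,q,[(np.round(d["xyz"]).tolist(),round(d["p"],2)) for d in recognise(c,q)][:6])
E
```

```text
{'t': np.float64(0.0), 'eef_pos': array([258.017, 568.705, 225.953]), 'orientation': array([-0.   ,  0.211,  0.977, -0.001]), 'ft_force': array([-0.432,  0.12 , -0.853]), 'width': np.float64(91.751)}
top reset_strip [([466.0, 256.0, 31.0], 0.91)]
top button_1 [([414.0, 228.0, 32.0], 0.71), ([502.0, 304.0, 35.0], 0.66), ([452.0, 233.0, 37.0], 0.48), ([488.0, 261.0, 33.0], 0.46)]
top loose_mouse [([648.0, 363.0, 25.0], 0.93)]
top loose_dongle [([346.0, 339.0, 9.0], 0.54)]
top loose_tape [([440.0, 453.0, 19.0], 0.81)]
scene reset_strip [([452.0, 242.0, 33.0], 0.83)]
scene button_1 [([446.0, 240.0, 28.0], 0.69), ([413.0, 220.0, 37.0], 0.63), ([486.0, 258.0, 36.0], 0.56), ([499.0, 299.0, 35.0], 0.53), ([451.0, 232.0, 36.0], 0.45)]
scene loose_mouse [([648.0, 349.0, 26.0], 0.66)]
scene loose_dongle [([436.0, 451.0, 18.0], 0.71), ([345.0, 337.0, 11.0], 0.51)]
scene loose_tape []
```

View pics/top0.png

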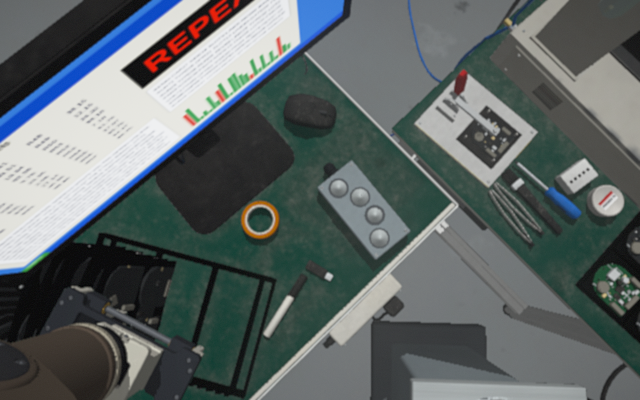

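View pics/scene0.png

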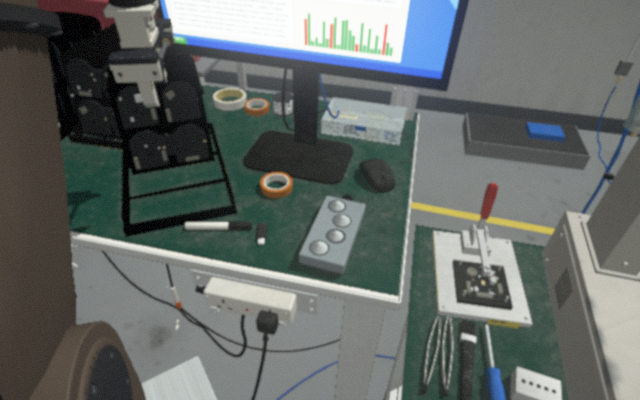

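The top view shows the box centred near (363,210), its gland at (329,169), button 1 at (338,188) and button 4 at (379,238). The mouse (310,112), tape (260,220) and USB stick (320,271) are all clear of it. In the scene view the gland is also at the far end of the box, near (347,197). I'll move over the box, closing the fingers on the way.

Request:
send_rows(
  deltas=[
    [[-0.13,-0.08,0,0,0,0],[-0.13,-0.08,0,0,0,0],[-0.13,-0.08,0,0,0,0],[-0.13,-0.08,0,0,0,0],[-0.13,-0.08,0,0,0,0],[-0.13,-0.08,0,0,0,0],[-0.13,-0.08,0,0,0,0],[-0.13,-0.08,0,0,0,0]],
  ],
  gripper=1,
  grip_force=10,
)

```text
t: 1.4
eef_pos: [463.9, 263.9, 227.1]
orientation: [0.0, 0.211, 0.977, 0.0]
ft_force: [0.1, 0.4, -0.5]
width: 32.5
grip_force: 0.0
```

Request:
send_rows(
  deltas=[
    [[0,0,0,0,0,-1],[0,0,0,0,0,-1],[0,0,0,0,0,-1],[0,0,0,0,0,-1],[0,0,0,0,0,-1],[0,0,0,0,0,-1],[0,0,0,0,0,-1],[0,0,0,0,0,-1]],
  ],
)

```text
t: 2.2
eef_pos: [463.0, 265.5, 226.8]
orientation: [0.0, -0.207, 0.978, 0.0]
ft_force: [-0.1, -1.2, 0.0]
width: 0.4
grip_force: 0.0
```

Request:
send_rows(
  deltas=[
    [[0,0,0,0,0,-1],[0,0,0,0,0,-1],[0,0,0,0,0,-0.8],[0,0,0,0,0,0],[0,0,0,0,0,0]],
  ],
)

```text
t: 2.7
eef_pos: [463.0, 265.4, 226.8]
orientation: [0.0, -0.344, 0.939, 0.0]
ft_force: [-0.6, 1.3, -0.4]
width: 0.7
grip_force: 0.0
```

Run:
```python
from station import ctrl,vision,recognise,cut_out
import cv2,numpy as np
o=ctrl.get_obs();print({k:np.round(o[k],3) for k in ("t","eef_pos","orientation","ft_force","width")})
im=vision.capture("wrist");cv2.imwrite("pics/w1.png",im[:,:,::-1])
p=vision.camera_params("wrist");np.savez("w1.npz",**p);print(np.round(p["extrinsics"],3),p["K"])
for q in("reset_strip","button_1"):
    print(q,[(np.round(d["xyz"],1).tolist(),round(d["p"],2)) for d in recognise("wrist",q)][:6])
```

```text
{'t': np.float64(2.7), 'eef_pos': array([463.031, 265.406, 226.792]), 'orientation': array([ 0.   , -0.344,  0.939,  0.   ]), 'ft_force': array([-0.593,  1.336, -0.379]), 'width': np.float64(0.71)}
[[-6.46000e-01 -7.33000e-01 -2.11000e-01  4.06976e+02]
 [ 7.63000e-01 -6.21000e-01 -1.80000e-01  2.16579e+02]
 [ 1.00000e-03 -2.77000e-01  9.61000e-01  3.85788e+02]
 [ 0.00000e+00  0.00000e+00  0.00000e+00  1.00000e+00]] [[294.44548433   0.         321.28413522]
 [  0.         294.44548433 200.28355096]
 [  0.           0.           1.        ]]
reset_strip [([453.4, 249.1, 25.6], 0.89)]
button_1 [([501.2, 303.9, 34.6], 0.83), ([452.8, 236.9, 35.1], 0.81), ([407.5, 225.2, 35.5], 0.81), ([485.7, 264.1, 35.4], 0.59), ([456.1, 256.0, 31.8], 0.36)]
```

View pics/w1.png

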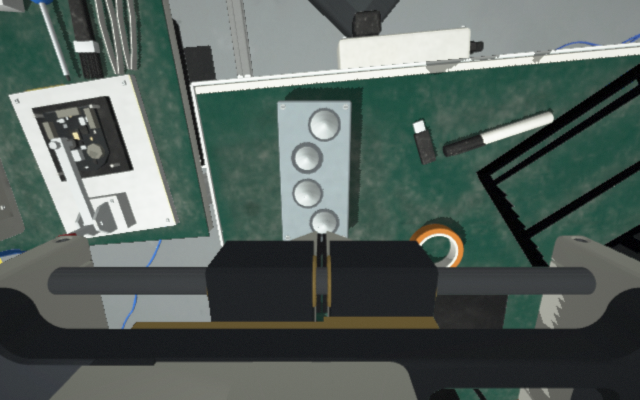

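The wrist view shows the box top from (278,101) to (350,101). Button 4 is at (323,125), 3 at (307,156), 2 at (307,193), and button 1 at (323,220) is partly behind the fingers. I'll fit the box pose from the masks in the wrist, top and scene views.

```bash
cat > fit.py <<'E'
from station import ctrl,vision,recognise,cut_out
import numpy as np
from scipy.optimize import least_squares
B=np.array([[-12,61],[9,22],[9,-22],[-12,-61]],float)
def R(a):return np.array([[np.cos(a),-np.sin(a)],[np.sin(a),np.cos(a)]])
def proj(p,X):
    T=np.linalg.inv(p["extrinsics"]);c=X@T[:3,:3].T+T[:3,3]
    u=np.c_[c[:,0],-c[:,1],-c[:,2]]@p["K"].T;return u[:,:2]/u[:,2:]
def place(v,z):return np.c_[B@R(v[2]).T+v[:2],np.full(4,z)]
def fit(cams,v0,z=35,tol=25):
    obs=[]
    for c in cams:
        vision.capture(c);p=vision.camera_params(c);q=proj(p,place(v0,z));best={}
        for d in cut_out(c,"button_1"):
            m=d["mask"];y,x=np.nonzero(m)
            if len(x)<30:continue
            s=np.array([(x.min()+x.max())/2,(y.min()+y.max())/2]);r=np.linalg.norm(q-s,axis=1);i=r.argmin()
            w,h=np.ptp(x)+1,np.ptp(y)+1
            print(c,i+1,np.round(s,1),w,h,round(d["p"],2),"off",np.round(s-q[i],1))
            if r[i]<tol and 0.75<w/h<1.35 and i not in best:best[i]=s
        obs+=[(c,p,list(best),np.array(list(best.values())))] if best else []
    f=lambda v:np.concatenate([(proj(p,place(v,z))[i]-s).ravel()*(1 if c=="wrist" else .6) for c,p,i,s in obs])
    for sub in [None]+[o[0] for o in obs]:
        o2=obs; 
        if sub: obs=[o for o in o2 if o[0]==sub]
        r=least_squares(f,v0,x_scale=[1,1,.01],loss="soft_l1");print(sub,np.round(r.x,3),"res",np.round(r.fun,1))
        if sub is None: best=r.x
        obs=o2
    return best
E
python3 - <<'E'
from fit import *
# v0: chord mid + offset
v0=np.array([463,260,np.arctan2(80,93)-np.pi/2])
v=fit(["wrist","top","scene"],v0);np.save("v.npy",v)
print(np.round(place(v,30),1))
E
```

```text
wrist 1 [323.5 222.5] 24 22 0.96 off [-4.9 -0.9]
wrist 2 [307.5 194. ] 24 23 0.83 off [-3.8  0.2]
wrist 4 [324. 124.] 27 27 0.76 off [-4.4 -0.1]
wrist 3 [306.5 158.5] 22 22 0.57 off [-4.3  0.4]
top 4 [378.5 238. ] 16 17 0.78 off [ 0.5 -0.4]
top 1 [333.  186.5] 7 10 0.57 off [-3.5 -1.6]
scene 1 [336.  205.5] 13 10 0.69 off [1.1 2.2]
scene 4 [318. 247.] 17 13 0.66 off [0.9 2. ]
scene 2 [341.5 220. ] 16 13 0.58 off [1.7 2. ]
scene 3 [332. 234.] 67 81 0.52 off [-1.8  0.8]
scene 3 [335.5 235.5] 14 10 0.47 off [1.7 2.3]
None [465.846 256.026  -0.867] res [ 0.7  0.7 -0.3 -0.6  0.6 -0.1  0.3 -0.8  0.9 -0.6  0.8 -0.9  0.8 -0.8
  0.4 -0.8  2.5 -0.1]
wrist [466.338 255.948  -0.864] res [ 0.5  0.9 -0.5 -0.3  0.1  0.1 -0.1 -0.5]
top [463.619 259.393  -0.855] res [0. 0.]
scene [461.399 255.252  -0.879] res [ 0.  -0.3 -0.5 -0.1 -0.5 -0.1  1.4  0.6]
[[504.6 304.6  30. ]
 [488.4 263.4  30. ]
 [454.9 234.9  30. ]
 [411.6 225.7  30. ]]
```

Request:
send_rows(
  deltas=[
    [[-0.048,0.0167,0.08,0,0,0],[-0.048,0.0167,0.08,0,0,0],[-0.048,0.0167,0.08,0,0,0],[-0.048,0.0167,0.08,0,0,0],[-0.048,0.0167,0.08,0,0,0],[-0.048,0.0167,0.08,0,0,0],[0,0,0,0,0,0],[0,0,0,0,0,0]],
  ],
)

```text
t: 3.95
eef_pos: [509.0, 344.0, 82.5]
orientation: [-0.001, -0.345, 0.938, -0.0]
ft_force: [0.7, 0.7, 0.1]
width: 0.4
grip_force: 0.0
```

Run:
```python
from fit import *
import cv2
v=np.load("v.npy");o=ctrl.get_obs();e=o["eef_pos"];print(np.round(e,1),o["orientation"],o["ft_force"],o["t"])
v2=fit(["wrist","top"],v);np.save("v2.npy",v2)
print("box xy",np.round((e[:2]-v[:2])@R(v[2]),1),np.round((e[:2]-v2[:2])@R(v2[2]),1))
im=vision.capture("wrist")[:,:,::-1].copy();p=vision.camera_params("wrist")
for q in proj(p,place(v2,44)):cv2.drawMarker(im,tuple(int(a) for a in q),(0,0,255),0,8)
c=np.array([[43,88],[43,-88],[-43,-88],[-43,88.]])@R(v2[2]).T+v2[:2]
cv2.polylines(im,[proj(p,np.c_[c,np.full(4,30)]).astype(int)],True,(0,255,255),1)
q=proj(p,e[None])[0];cv2.drawMarker(im,tuple(int(a) for a in q),(255,0,255),0,10)
cv2.imwrite("pics/w2.png",im)
```

```text
[509.  344.   82.5] [-6.13951745e-04 -3.45320073e-01  9.38484735e-01 -2.69554082e-04] [0.65209298 0.65435924 0.10800083] 3.95
wrist 3 [248.   55.5] 43 48 0.8 off [-0.3  1.6]
wrist 2 [252.5 125.5] 46 46 0.78 off [-0.1  0.8]
wrist 4 [278.   8.] 47 17 0.65 off [-0.7 24.9]
None [466.523 256.363  -0.865] res [-0.  -0.3  0.   0.4]
wrist [466.523 256.363  -0.865] res [-0.  -0.3  0.   0.4]
box xy [-39.2  89.8] [-39.1  89.2]
```

View pics/w2.png

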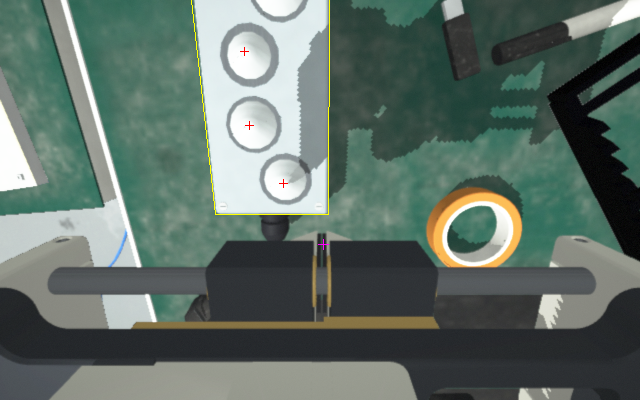

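The fit holds: the yellow outline follows the box edges, the crosses sit on the domes (283,183), (249,125), (244,51), and the tip marker sits on the fingertips (322,243). Next I'll descend to about 3.5 mm above face height at the corner before button 1.

Request:
send_rows(
  deltas=[
    [[0,0,0.04,0,0,0],[0,0,0.04,0,0,0],[0,0,0.04,0,0,0],[0,0,0.04,0,0,0],[0,0,0,0,0,0],[0,0,0,0,0,0]],
  ],
)

```text
t: 4.8
eef_pos: [509.1, 344.2, 34.1]
orientation: [-0.001, -0.345, 0.938, -0.0]
ft_force: [-0.0, 0.3, -0.9]
width: 0.5
grip_force: 0.0
```

Run:
```python
from fit import *
v=np.load("v2.npy");o=ctrl.get_obs();e=o["eef_pos"];b=(e[:2]-v[:2])@R(v[2])
print(o["t"],np.round(e,1),np.round(b,1),o["ft_force"])
a1=np.radians(42.6);C=np.array([-78.27,0])
t=np.array([-np.sin(a1),np.cos(a1)]);P1=B[0];
P=[P1+t*18]+[C+90*np.array([np.cos(a),np.sin(a)]) for a in np.radians(np.linspace(42.6,-42.6,17))]
P+=[B[3]+np.array([-t[0]*-1,-t[1]])*s for s in (9,18,27,36)]
P=[b]+[P1+t*s for s in (36,27,18,9)]+P[1:]
P=np.array(P)
from scipy.spatial.transform import Rotation as Ro
q=o["orientation"];M=Ro.from_quat([*q[1:],q[0]]).as_matrix()
w=np.c_[P@R(v[2]).T+v[:2],np.full(len(P),e[2])];w[1:,2]=33.3
for i,d in enumerate(np.diff(w,axis=0)):print(i,np.round(P[i+1],0),np.round(M.T@d/300,4).tolist())
```

```text
4.8 [509.1 344.2  34.1] [-39.2  89.3] [-0.01686638  0.25510862 -0.90730781]
0 [-36.  87.] [0.0062, -0.0096, 0.0028]
1 [-30.  81.] [0.0221, -0.0203, 0.0]
2 [-24.  74.] [0.0221, -0.0203, 0.0]
3 [-18.  68.] [0.0221, -0.0203, 0.0]
4 [-12.  61.] [0.0223, -0.0203, 0.0]
5 [-7. 55.] [0.0214, -0.0179, 0.0]
6 [-2. 48.] [0.0229, -0.0158, 0.0]
7 [ 2. 40.] [0.0243, -0.0137, 0.0]
8 [ 6. 33.] [0.0255, -0.0113, 0.0]
9 [ 8. 25.] [0.0264, -0.0089, 0.0]
10 [10. 17.] [0.0271, -0.0064, 0.0]
11 [11.  8.] [0.0276, -0.0039, 0.0]
12 [12.  0.] [0.0278, -0.0013, 0.0]
13 [11. -8.] [0.0278, 0.0013, 0.0]
14 [ 10. -17.] [0.0276, 0.0039, 0.0]
15 [  8. -25.] [0.0271, 0.0064, 0.0]
16 [  6. -33.] [0.0264, 0.0089, 0.0]
17 [  2. -40.] [0.0255, 0.0113, 0.0]
18 [ -2. -48.] [0.0243, 0.0136, 0.0]
19 [ -7. -55.] [0.0229, 0.0158, 0.0]
20 [-12. -61.] [0.0214, 0.0179, 0.0]
21 [-18. -68.] [0.0224, 0.0202, 0.0]
22 [-24. -74.] [0.0221, 0.0203, 0.0]
23 [-30. -81.] [0.0221, 0.0203, 0.0]
24 [-36. -87.] [0.0221, 0.0203, 0.0]
```

Request:
send_rows(
  deltas=[
    [[0.006,-0.009,0.0025,0,0,0],[0.011,-0.0102,0,0,0,0],[0.011,-0.0102,0,0,0,0],[0.011,-0.0102,0,0,0,0],[0.011,-0.0102,0,0,0,0],[0.011,-0.0102,0,0,0,0],[0.011,-0.0102,0,0,0,0],[0.011,-0.0102,0,0,0,0]],
  ],
)

```text
t: 5.6
eef_pos: [506.0, 309.2, 34.0]
orientation: [-0.0, -0.345, 0.939, -0.0]
ft_force: [0.7, 0.3, 1.4]
width: 0.6
grip_force: 0.5
```

```bash
cat > st.py <<'E'
from fit import *
v=np.load("v2.npy");o=ctrl.get_obs();e=o["eef_pos"]
print(o["t"],np.round(e,1),np.round((e[:2]-v[:2])@R(v[2]),1),np.round(o["ft_force"],1))
E
python3 st.py
```

```text
5.6 [506.  309.2  34. ] [-14.6  64.3] [0.7 0.3 1.4]
```

Request:
send_rows(
  deltas=[
    [[0.011,-0.0095,0.002,0,0,0],[0.0107,-0.009,0.002,0,0,0],[0.0107,-0.009,0,0,0,0],[0.0114,-0.0079,0,0,0,0],[0.0114,-0.0079,0,0,0,0],[0.0121,-0.0068,0,0,0,0],[0.0121,-0.0068,0,0,0,0],[0.0127,-0.0056,0,0,0,0]],
  ],
)

```text
t: 6.4
eef_pos: [497.9, 278.4, 33.3]
orientation: [0.001, -0.345, 0.938, 0.0]
ft_force: [2.5, 3.6, 1.3]
width: 0.4
grip_force: 1.9
```

```bash
python3 st.py
```

```text
6.4 [497.9 278.4  33.3] [ 3.6 38.2] [2.5 3.6 1.3]
```

Request:
send_rows(
  deltas=[
    [[0.0127,-0.0056,0,0,0,0],[0.0132,-0.0045,0,0,0,0],[0.0132,-0.0045,0,0,0,0],[0.0135,-0.0032,0,0,0,0],[0.0135,-0.0032,0,0,0,0],[0.0138,-0.002,0,0,0,0],[0.0138,-0.002,0,0,0,0],[0.0139,-0.0007,0,0,0,0]],
  ],
)

```text
t: 7.2
eef_pos: [477.1, 250.5, 32.7]
orientation: [-0.0, -0.345, 0.939, -0.0]
ft_force: [-0.2, -0.1, 0.2]
width: 0.6
grip_force: 0.0
```

Request:
send_rows(
  deltas=[
    [[0.0139,-0.0007,0,0,0,0],[0.0139,0.0007,0,0,0,0],[0.0139,0.0007,0,0,0,0],[0.0138,0.002,0,0,0,0],[0.0138,0.002,0,0,0,0],[0.0135,0.0032,0,0,0,0],[0.0135,0.0032,0,0,0,0],[0.0132,0.0045,0,0,0,0]],
  ],
)

```text
t: 8.0
eef_pos: [448.9, 232.8, 32.7]
orientation: [-0.0, -0.345, 0.939, -0.0]
ft_force: [0.4, -0.3, 0.4]
width: 0.6
grip_force: 0.4
```

```bash
python3 st.py
```

```text
8.0 [448.9 232.8  32.7] [  6.5 -28.7] [ 0.4 -0.3  0.4]
```

Request:
send_rows(
  deltas=[
    [[0.0132,0.0045,0,0,0,0],[0.0127,0.0055,0,0,0,0],[0.0127,0.0055,0,0,0,0],[0.0122,0.0067,0,0,0,0],[0.0122,0.0067,0,0,0,0],[0.0115,0.0079,0,0,0,0],[0.0115,0.0079,0,0,0,0],[0.0107,0.0089,0,0,0,0]],
  ],
)

```text
t: 8.8
eef_pos: [416.0, 226.5, 32.7]
orientation: [-0.0, -0.345, 0.938, 0.0]
ft_force: [0.1, -0.1, 1.4]
width: 0.5
grip_force: 0.5
```

Request:
send_rows(
  deltas=[
    [[0.0107,0.0089,0,0,0,0],[0.011,0.0101,0,0,0,0],[0.011,0.0101,0,0,0,0],[0.011,0.0101,0,0,0,0],[0.011,0.0101,0,0,0,0],[0.011,0.0101,0,0,0,0],[0.011,0.0101,0,0,0,0],[0,0,-0.03,0,0,0]],
  ],
)

```text
t: 9.6
eef_pos: [384.5, 227.1, 41.3]
orientation: [-0.001, -0.346, 0.938, -0.0]
ft_force: [-0.6, -0.1, 0.2]
width: 0.1
grip_force: 0.0
```

Request:
send_rows(
  deltas=[
    [[0,0,-0.08,0,0,0],[0,0,-0.1,0,0,0],[0,0,-0.1,0,0,0],[0,0,-0.1,0,0,0],[0,0,-0.1,0,0,0],[0,0,0,0,0,0],[0,0,0,0,0,0]],
  ],
)

```text
t: 10.3
eef_pos: [386.2, 227.7, 186.6]
orientation: [0.001, -0.345, 0.939, 0.0]
ft_force: [0.7, 0.1, -1.0]
width: 0.6
grip_force: 0.0
```

```bash
python3 st.py
python3 - <<'E'
from station import *
from station import vision
import cv2,numpy as np
t=cv2.resize(vision.capture("scene")[150:300,240:440,::-1],(600,450),interpolation=2)
cv2.imwrite("pics/s2.png",t)
cv2.imwrite("pics/w3.png",vision.capture("wrist")[:,:,::-1])
E
```

```text
10.3 [386.2 227.7 186.6] [-30.2 -79.7] [ 0.7  0.1 -1. ]
```

View pics/s2.png

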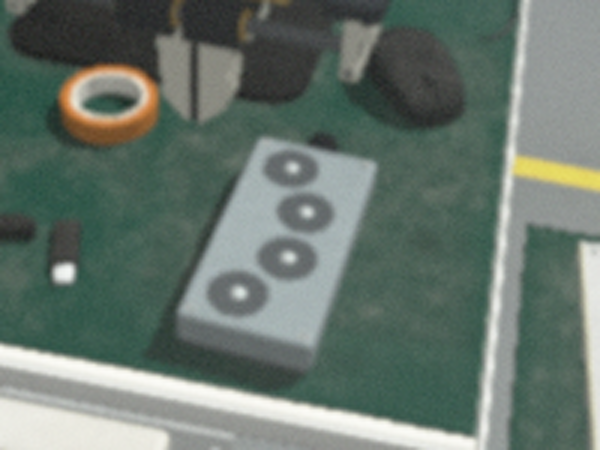

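View pics/w3.png

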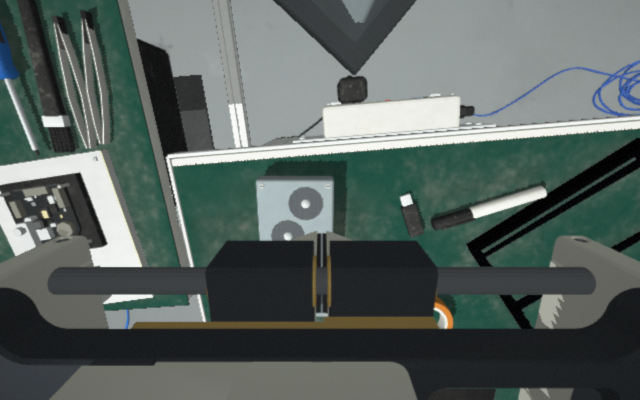

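The scene crop shows only small bright tips on all four buttons: (292,168), (307,212), (288,257), (240,292). They are equally deep, and the mouse, stick and tape haven't moved. I'm handing it in.

```bash
python3 -c "
from station import ctrl
print(ctrl.finish_job())"
```

```text
the job is handed in; nothing more can be done
None
```

I pushed all four buttons in with one light pass from the gland end (fingertips about 3 to 4 mm above the face, so roughly 10 to 11 mm in by fingertip height), lifted clear without touching the mouse, stick or tape, and handed the job in after about 10 s.

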